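# Roll the tool trough mouth-up and put the brush away

## Task

The round stoneware tool trough lies on its side under the iron rail: without lifting it off the ledge, roll it towards you out from under the rail until its open side faces straight up. Then put the small stainless block brush away in it, lengthwise and standing on its bristles, and leave both at rest like that. Do not disturb the jar, the rock, the flowerpot or the paint brush.

Things in the scene. Friction and masses are not known exactly. Their poses are not given: they have to be found in the camera images.
- trough: Round brown-grey stoneware trough, loose, 0.85 kg: a log 150 mm long, 64 mm in diameter, lying on the ledge; it stays where slow rolling leaves it. Origin on its axis at mid length, 32 mm above the ledge. Body z = its axis (level, along the rail); body y = where its open side faces: up when done, at the start away from the robot (+x). The last 33 mm at each end are plain full-round cylinder.
- trough_mouth (a point): Middle of the trough's mouth, on body y, 24 mm from the axis; axes as the trough's. The mouth is 84 mm long along body z, in the middle of the trough; 45 mm wide outside, narrowing to 34 mm at 17 mm from the axis, wider again inside. The flat inner floor lies 4 mm beyond the axis, seen from the mouth (28 mm from the point).
- rail: Fixed black iron guard rail, roughly along world y. Origin at mid length on the axis of its lower round bar, 180 mm above the ledge; bar radius 8 mm, length 960 mm; a second bar 75 mm above, thin uprights between; posts only at the ends (460 mm from the middle). Body z along the bar, body y up, body x away from the robot. The trough starts below the bar.
- brush: Small stainless block brush, loose, 70 g, standing on dark nylon bristles: 70 mm long (body x), 22 mm wide (body y), 60 mm high. Origin at the centre of its underside (bristle tips). Bristles 0 to 14 mm, steel block up to 23 mm, a bridge handle above (see point brush_bar). Same after a half turn.
- brush_bar (a point): Middle of the brush's round handle bar, 54 mm above its underside; axes as the brush's. The bar has 12 mm diameter and runs 58 mm along body x between two end posts of the same thickness; 25 mm are free beneath it.
- jar: Bystander: small glass jar with a steel press-button lid, loose, 52 mm diameter, 69 mm high; origin at the centre of its underside.
- rock: Bystander: small grey ceramic rock ornament, loose, 50 x 36 mm, 46 mm high; origin at the centre of its underside.
- flowerpot: Bystander: small empty terracotta flowerpot, loose, 68 mm diameter, 55 mm high; origin at the centre of its underside.
- softbrush: Bystander: flat paint brush lying on the ledge beyond the rail, loose; origin under its middle.
There are look-alikes about, which are no part of the job. There is more than one size of the brush; the one meant has the size given above. There is more than one size of the trough; the job needs the smaller.

How it is judged:
By the outcome, as a careful person would: the job done as asked, in the order asked, and still so for the second after the job is handed in, with the robot touching nothing.
It also fails if it takes over 64 s, if anything falls off the work surface, if the arm or the gripper's body presses on something with over 40 N, if the wrist force passes 120 N, or if a joint passes its speed limit or range.

## Robot

A 7-joint arm with a two-finger parallel gripper is mounted at the origin on the work surface. World frame = base frame: x ahead of the robot, y to its left, z up, the work surface at z = 0. Lengths are in m, angles in rad, forces in N, time in s.
With the tool pointing down it reaches from about 0.4 to 0.85 m from the base axis. Payload 4.5 kg.
Tool frame: the origin (TCP) lies midway between the tips of the shut fingers; the grasp point (between the pads) lies 19 mm behind it; z points along the fingers, y is the line along which they close (so a half turn about z gives the same grasp; the last joint's range is limited). The gripper opens to 88 mm and grips with 3 to 60 N. Pads are 18 mm wide; open, the fingers measure 123 mm over their backs; the gripper's body (75 mm by 187 mm) begins 45 mm behind the grasp point.
Start: joints at [1.277, 0.689, -0.195, 1.565, 0.157, 0.902, -0.215], TCP at [0.201, -0.592, 0.209] pointing down, gripper open.
Joint ranges: [-3.01, 3.01], [-0.46, 2.08], [-1.47, 1.51], [0.13, 2.56], [-1, 4.14], [0.04, 2.09], [-2.66, 2.66]. Speed limits (rad/s): [2.57, 2.57, 3.14, 3.14, 3.14, 3.14, 3.14].

## Interface

Orientations are given as a unit quaternion [x, y, z, w].
In Python, from plant import sensors, eyes, finish_job gives the robot as it stands.
- The arm moves only by the tool send_rows, never from a script. Its argument "rows" is text: rows parted by semicolons, each of 4 numbers parted by spaces: the shift along the tool's x, y, z normalised to -1 to 1, where 1 is 30 cm, then the turn about the tool's z normalised to -1 to 1, where 1 is 2 pi rad. A call has 1 to 10 rows; each row is the pose to reach, as a shift and turn from the pose commanded when the call began, along the tool's axes at that moment, turning the shorter way round; what a row does not reach only later rows make up. A row lasts 1/12 s, in which the tool goes at most 41.7 mm and 7.16 degrees, less where a joint would pass 70% of its speed; a pose out of reach is approached as far as the arm can. A call with a number of a shift or a turn outside -1 to 1 is refused whole. A call with a gripper value outside its range is refused whole. "jaw" is the closure, from -1 (fully open) to 1 (shut), set as the call begins (left out, the last holds). The fingers move at their own pace and stop on an object; "force" is the grip in N (left out, the last holds). Time passes only in rows, so rows that repeat a pose let the fingers close. It gives the time, the measured TCP pose, the force, the opening and the grip force at its end, in the units of the state.
- sensors.get_state(): the state, without advancing time (a new reading comes with each control period).
- eyes.snapshot(name): name is "scene" or "side" or "wrist"; returns (picture, depth): 384x512x3 uint8, red, green, blue; 384x512 float32, m along the optical axis (not along the pixel's ray), 0 where there is no reading.
- eyes.calibration(name): a dict with "fov_y" (degrees; the focal length in pixels is half the picture's height over the tangent of half this angle, whatever the lens; pixels are square), "cx", "cy" (the principal point, pixels), "world_from_camera" (4x4, takes a point from camera to world coordinates). Camera axes: x right, y down, z forward; pixel columns grow to the right and rows downward; lengths in m; the calibration is good to about 2 mm. A picture is of the moment at which its call begins: read the wrist's pose just before it. calibration takes no time and is no camera call; for the wrist camera it gives the pose at the moment of the call.
- finish_job(): hands the job in; it is judged then, once.
The state is a dict: "clock": time; "q": joint angles; "qd": joint speeds; "joint_torque": joint torques, N m; "tool_pos": TCP position; "eef_rot": TCP orientation; "contact_force": force on the tool from outside, world axes, zero at the start; "moment": the same for the moment, N m; "opening": opening from 0.0 (shut) to 1.0 (fully open); "finger_force": force on a finger pad.
Only numpy, scipy, OpenCV 4.12 (cv2) and the standard library are available. Lean on these libraries where they do the work, as an engineer would, in place of code of your own. Each camera call takes 0.05 s, during which the arm holds its last target. There are 200 camera calls.

## Working session

There is one attempt and no reset: what is moved stays moved. The work goes in short steps, Python scripts to look and compute and a tool call to move; the robot and the scene stay as the last step left them, time stands still between calls to the robot, and variables do not carry over. Pictures are saved under pics/ and viewed, at most 10 in all, crops included, and the job is handed in when it is done.

Besides the shell and the picture viewer there is one more tool, called after ">>>" by a JSON object that holds its "fn" and its "kwargs", one argument or row to a line. send_rows: Moves the arm, as the interface text tells. Scaled input: -1 to 1 covers 30 cm each way for a shift and 2 pi rad each way for a turn. Its arguments: {"type":"object","properties":{"rows":{"type":"string"},"jaw":{"type":"number"},"force":{"type":"number"}},"required":["rows"]}

```bash
mkdir -p pics; ls; cat > h.py <<'E'
import numpy as np, cv2
from plant import sensors, eyes, finish_job
def snap(n,save=None):
    c=eyes.calibration(n); p,d=eyes.snapshot(n)
    if save: cv2.imwrite('pics/'+save+'.png',p[:,:,::-1])
    return p,d,c
def cloud(d,c):
    h,w=d.shape; f=h/2/np.tan(np.radians(c['fov_y'])/2)
    v,u=np.mgrid[:h,:w]
    P=np.stack([(u-c['cx'])*d/f,(v-c['cy'])*d/f,d],-1)
    T=np.array(c['world_from_camera']); X=P@T[:3,:3].T+T[:3,3]; X[d<=0]=np.nan
    return X
E
python3 - <<'E'
from h import *
print(sensors.get_state())
ims=[]
for n in ['scene','side']:
    p,d,c=snap(n); np.savez(''+n+'.npz',p=p,d=d,X=cloud(d,c)); print(n,c, (d>0).mean()); cv2.imwrite('pics/'+n+'1.png',p[:,:,::-1])
E
```

```text
pics
{'clock': 0.0, 'q': array([ 1.27681501,  0.68999964, -0.19451821,  1.56633282,  0.15728904,
        0.90247494, -0.21512666]), 'qd': array([ 0.00070677, -0.00089682,  0.00091466,  0.00047513,  0.00013019,
        0.00029664,  0.00011867]), 'joint_torque': array([ 6.64251093e-04, -5.27562046e+01, -1.26681548e+00, -1.53429759e+01,
       -5.26033295e-02,  6.56419405e-03,  1.79194612e-04]), 'tool_pos': array([ 0.20095235, -0.59109736,  0.20790339]), 'eef_rot': array([ 9.86595240e-01,  1.63183945e-01, -2.05734202e-04, -8.88621347e-04]), 'contact_force': array([ 0.46246481, -0.3609851 , -0.53579138]), 'moment': array([ 0.00678673, -0.00338475, -0.01865131]), 'finger_force': 0.0, 'opening': 0.9992771603391472}
scene {'fov_y': 57.17311797259453, 'cx': 253.20102198041693, 'cy': 190.29934698572544, 'world_from_camera': array([[-0.19615402,  0.79845108, -0.56920952,  1.06081815],
       [ 0.98054036,  0.15497344, -0.12051489,  0.04478136],
       [-0.00801289, -0.58177239, -0.81331217,  0.89937857],
       [ 0.        ,  0.        ,  0.        ,  1.        ]])} 0.9959971110026041
side {'fov_y': 49.71966038653685, 'cx': 253.77489076699317, 'cy': 187.83991252621885, 'world_from_camera': array([[-0.9199579 , -0.28705919,  0.26697282,  0.23058019],
       [-0.39186641,  0.65450574, -0.64657788,  0.56062321],
       [ 0.01087088, -0.69944211, -0.71460658,  0.84226317],
       [ 0.        ,  0.        ,  0.        ,  1.        ]])} 0.9959055582682291
```

View pics/scene1.png

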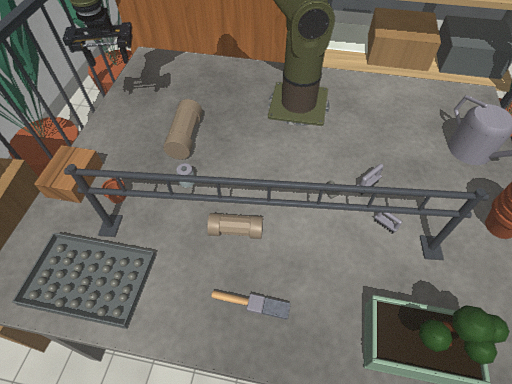

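View pics/side1.png

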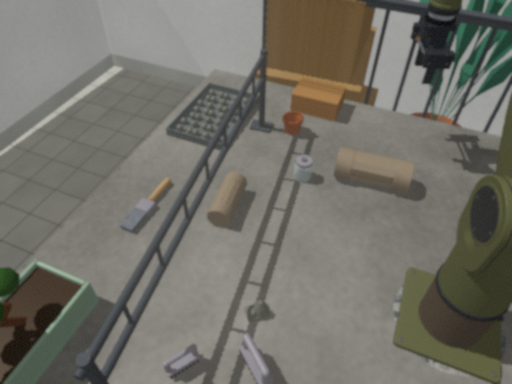

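The scene view shows the small trough at px (235,225), mouth facing the camera, and the large trough at (185,128). There are two brushes at (372,177) and (387,220). The rock is at (333,188), the jar at (185,175), the pot at (115,188) and the paint brush at (255,302). The side view agrees.

```bash
python3 - <<'E'
import numpy as np, cv2
for n,rois in [('scene',dict(trough=(200,205,270,245),brA=(355,158,388,196),brB=(368,205,405,238),rock=(322,178,346,200),jar=(172,160,198,192),pot=(100,175,130,205),big=(160,95,205,162),rail=(70,165,490,215))),
  ('side',dict(trough=(200,165,252,230),brA=(232,330,275,384),brB=(160,340,205,384),rock=(245,295,272,325),jar=(290,150,316,186),pot=(280,108,306,138),rail=(80,50,270,384)))]:
    z=np.load(n+'.npz'); X=z['X']
    for k,(a,b,c,d) in rois.items():
        P=X[b:d,a:c].reshape(-1,3)
        if k=='rail':
            m=(P[:,2]>.165)&(P[:,2]<.2)
        else: m=(P[:,2]>.008)&(P[:,2]<.12)
        P=P[m]
        if len(P)<10: print(n,k,'few');continue
        (cx,cy),(w,h),an=cv2.minAreaRect((P[:,:2]*1000).astype(np.float32))
        print(n,k,len(P),'min',P.min(0).round(3),'max',P.max(0).round(3),'rect',np.round([cx,cy,w,h,an],1),'med',np.median(P,0).round(3))
        if k=='rail':
            print('  fit x=a*y+b',np.polyfit(P[:,1],P[:,0],1).round(4),P[:,2].mean())
        if k=='trough':
            q=np.round(np.percentile(P[:,2],[50,90,99]),3); print(q)
            top=P[P[:,2]>.058]; print('  top ridge',len(top),np.polyfit(top[:,1],top[:,0],1) if len(top)>9 else '')
        if k[:2]=='br':
            for lo,hi in [(.01,.03),(.045,.1)]:
                t=P[(P[:,2]>lo)&(P[:,2]<hi)]
                if len(t)>5: print('  ',lo,len(t),np.round(sum([list(u) if isinstance(u,tuple) else [u] for u in cv2.minAreaRect((t[:,:2]*1000).astype(np.float32))],[]),1),t[:,2].max().round(3))
s=np.load('scene.npz')['p'][140:260,160:420]; cv2.imwrite('pics/crop1.png',cv2.resize(s[:,:,::-1],None,fx=3,fy=3,interpolation=cv2.INTER_CUBIC))
E
```

```text
scene trough 1120 min [ 0.551 -0.185  0.008] max [ 0.625 -0.031  0.067] rect [ 587.4 -108.1   59.1  149.2    6.4] med [ 0.595 -0.107  0.058]
[0.058 0.063 0.065]
  top ridge 538 [-0.11685823  0.57310426]
scene brA 291 min [0.315 0.224 0.009] max [0.385 0.297 0.079] rect [347.2 261.3  26.9  92.3  46. ] med [0.347 0.265 0.054]
   0.01 84 [345.7 262.9  26.9  88.   46. ] 0.03
   0.045 165 [347.5 259.1  15.9  88.7  51.3] 0.079
scene brB 299 min [0.461 0.279 0.009] max [0.507 0.347 0.061] rect [481.  312.8  69.8  23.3  55.4] med [0.485 0.316 0.024]
   0.01 182 [481.  312.8  69.8  23.3  55.4] 0.029
   0.045 84 [486.1 319.7  51.3  13.1  60. ] 0.061
scene rock 83 min [0.38  0.133 0.008] max [0.416 0.175 0.047] rect [399.  149.2  45.3  29.4  57.5] med [0.403 0.151 0.014]
scene jar 220 min [ 0.413 -0.326  0.008] max [ 0.463 -0.278  0.071] rect [ 439.6 -302.4   49.3   48.3   72.2] med [ 0.444 -0.299  0.062]
scene pot 265 min [ 0.504 -0.53   0.008] max [ 0.634 -0.464  0.116] rect [ 562.  -475.4  132.2   63.3   34.2] med [ 0.527 -0.501  0.04 ]
scene big 1422 min [ 0.146 -0.414  0.008] max [ 0.359 -
[... 784 characters left out ...]
.2] med [0.479 0.316 0.026]
   0.01 342 [478.7 315.2  69.5  21.1  54.2] 0.03
   0.045 264 [480.5 314.2  69.1  12.2  56.2] 0.063
side rock 368 min [0.361 0.124 0.008] max [0.416 0.177 0.048] rect [388.9 150.   49.7  35.6  41.6] med [0.386 0.155 0.021]
side jar 409 min [ 0.411 -0.326  0.008] max [ 0.462 -0.274  0.072] rect [ 436.3 -299.    48.4   50.2   37. ] med [ 0.433 -0.286  0.05 ]
side pot 427 min [ 0.503 -0.604  0.008] max [ 0.578 -0.458  0.059] rect [ 539.2 -531.    66.2  147.     4.7] med [ 0.537 -0.504  0.038]
side rail 2691 min [ 0.52  -0.497  0.165] max [0.646 0.443 0.2  ] rect [583.4 -26.5  19.9 946.7   6.8] med [0.557 0.185 0.187]
  fit x=a*y+b [-0.1163  0.5787] 0.1863241994030308
```

View pics/crop1.png

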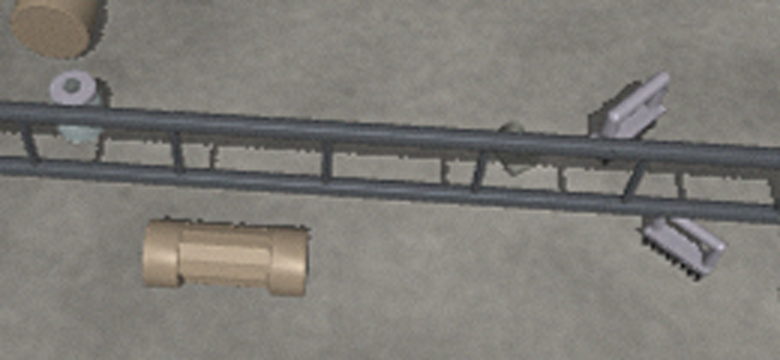

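The small trough's axis is about (0.585, -0.107) and the rail bar runs about 9 mm beyond it. The job brush is B, at about (0.480, 0.314), 60 mm high. Fully open, the fingers span the trough's plain ends. So I'll lay them on both ends from the near side with the tool square to the rail, and roll it out.

```bash
cat >> h.py <<'E'
from scipy.spatial.transform import Rotation as R
N=np.array([.9933,.1158]); U=np.array([-.1158,.9933])   # across rail / along rail
def st(s,t): return s*N+t*U
def go(xy,z,yaw):
    """print shift/turn (normalised) from the present pose to xy,z with tool x at world yaw (deg)"""
    S=sensors.get_state(); r=R.from_quat(S['eef_rot']); 
    d=r.inv().apply(np.r_[xy,z]-S['tool_pos'])/.3
    x=r.apply([1,0,0]); y0=np.degrees(np.arctan2(x[1],x[0]))
    tr=-((yaw-y0+180)%360-180)/360
    print('pose',S['tool_pos'].round(4),'s,t',(S['tool_pos'][:2]@N).round(4),(S['tool_pos'][:2]@U).round(4),'yaw',y0.round(2),'row',d.round(4),round(tr,4))
E
python3 -c "
from h import *
go(st(.50,-.174),.2079,6.65)"
```

```text
pose [ 0.201  -0.5912  0.208 ] s,t 0.1311 -0.6105 yaw 18.78 row [ 1.5079 -1.164   0.0019] 0.0337
```

>>> {"fn": "send_rows", "kwargs": {
  "rows": "0.75 -0.58 0 0.0337;0.75 -0.58 0 0.0337;0.75 -0.58 0 0.0337;0.75 -0.58 0 0.0337;0.75 -0.58 0 0.0337;0.75 -0.58 0 0.0337;0.75 -0.58 0 0.0337;0.75 -0.58 0 0.0337",
  "jaw": -1
}}

```text
clock: 0.77
tool_pos: [0.3635, -0.3467, 0.2087]
eef_rot: [0.998, 0.064, 0.001, -0.002]
contact_force: [0.3, -0.6, 0.3]
opening: 1.0
finger_force: 0.0
```

```bash
python3 -c "
from h import *
go(st(.50,-.174),.13,6.65)"
```

```text
pose [ 0.3635 -0.3467  0.2087] s,t 0.3209 -0.3865 yaw 7.39 row [ 0.6052 -0.6992  0.2672] 0.002
```

>>> {"fn": "send_rows", "kwargs": {
  "rows": "0.6 -0.7 0.1 0.002;0.6 -0.7 0.1 0.002;0.6 -0.7 0.1 0.002;0.6 -0.7 0.1 0.002;0.6 -0.7 0.1 0.002;0.6 -0.7 0.1 0.002;0.6 -0.7 0.2 0.002;0.6 -0.7 0.25 0.002;0.6 -0.7 0.25 0.002;0.6 -0.7 0.25 0.002"
}}

```text
clock: 1.6
tool_pos: [0.5115, -0.1256, 0.133]
eef_rot: [0.999, 0.052, -0.002, 0.0]
contact_force: [-0.4, -0.3, 0.3]
opening: 1.004
finger_force: 0.0
```

```bash
python3 -c "
from h import *
go(st(.512,-.174),.062,6.65)
p,d,c=snap('wrist','w1')
print(c)
X=cloud(d,c); np.savez('w1.npz',p=p,X=X)
m=(X[...,2]>.045)&(X[...,2]<.08)&(X[...,0]>.53)&(X[...,0]<.63)&(abs(X[...,1]+.107)<.1)
P=X[m]; print(len(P)); s=P[:,:2]@N; t=P[:,:2]@U
print(s.min(),s.max(),t.min(),t.max(), P[:,2].max()); h=P[:,2]>.06; print(s[h].mean())
"
```

```text
pose [ 0.5115 -0.1256  0.133 ] s,t 0.4936 -0.184 yaw 5.92 row [ 0.0619 -0.0342  0.2366] -0.002
{'fov_y': 65.17476969843071, 'cx': 250.71921015332867, 'cy': 193.53810585505363, 'world_from_camera': array([[ 1.03387939e-01, -9.45477143e-01, -3.08842849e-01,
         5.92699860e-01],
       [-9.94640949e-01, -9.84532863e-02, -3.15647464e-02,
        -1.17627988e-01],
       [-5.62847188e-04,  3.10451159e-01, -9.50589165e-01,
         3.09647367e-01],
       [ 0.00000000e+00,  0.00000000e+00,  0.00000000e+00,
         1.00000000e+00]])}
1758
0.5378464582173953 0.5485880617284697 -0.25050376363927196 -0.1012717165366283 0.05990466258469995
nan<string>:9: RuntimeWarning: Mean of empty slice.
  ret = ret.dtype.type(ret / rcount)
```

View pics/w1.png

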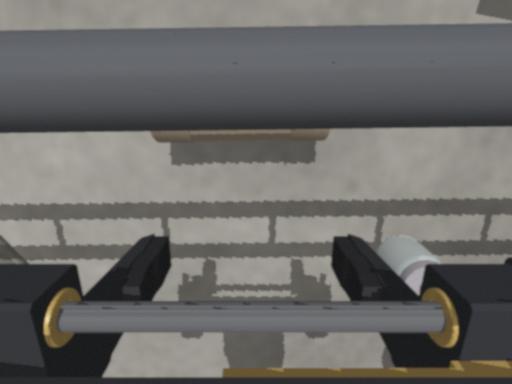

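The wrist view shows the bar across rows 25-130, with the trough's near edge peeking out at (150-330,135). I'll fit both in the robot frame.

```bash
python3 -c "
from h import *
X=np.load('w1.npz')['X']; s=X[...,:2]@N; t=X[...,:2]@U; z=X[...,2]
L=(z<.01)&(abs(t+.176)<.1); print('ledge',np.median(z[L]))
m=(z>.02)&(z<.07)&(s>.53)&(abs(t+.176)<.07)
for a,b in [(-.25,-.22),(-.13,-.1)]:
    k=m&(t>a)&(t<b); print('s0',k.sum(),np.percentile(s[k]+np.sqrt(np.clip(.032**2-(z[k]-.032)**2,0,None)),[10,50,90]))
for zz in (.18,.255):
    k=(abs(z-zz)<.02)&(s>.5); 
    from scipy.optimize import least_squares
    f=least_squares(lambda q:np.hypot(s[k]-q[0]-q[2]*t[k],z[k]-q[1])-.008,[.578,zz,0],loss='soft_l1',f_scale=.001); print(zz,k.sum(),f.x, f.cost)
"
```

```text
ledge 0.0007879540111390693
s0 367 [0.56618368 0.56709978 0.56764372]
s0 325 [0.56624384 0.56710786 0.56760666]
0.18 2789 [0.51091398 0.1847738  0.00940223] 0.008670338343575749
0.255 35097 [0.52214078 0.25211169 0.00788018] 0.10928565938876877
```

```bash
python3 -c "
from h import *
from scipy.optimize import least_squares
X=np.load('w1.npz')['X'][:135].reshape(-1,3); s=X[:,:2]@N; t=X[:,:2]@U; z=X[:,2]
for lo,hi,zz in [(.15,.21,.18),(.23,.3,.255)]:
    k=(z>lo)&(z<hi)
    f=least_squares(lambda q:np.hypot(s[k]-q[0]-q[2]*t[k],z[k]-q[1])-.008,[.578,zz,0],loss='soft_l1',f_scale=.001); print(zz,k.sum(),f.x,s[k].min(),s[k].max(),z[k].min(),z[k].max())
"
```

```text
Traceback (most recent call last):
ValueError: zero-size array to reduction operation minimum which has no identity
```

```bash
python3 -c "
from h import *
from scipy.optimize import least_squares
X=np.load('w1.npz')['X'][:135].reshape(-1,3); s=X[:,:2]@N; t=X[:,:2]@U; z=X[:,2]
k=(z>.23)&(z<.3)
f=least_squares(lambda q:np.hypot(s[k]-q[0]-q[2]*t[k],z[k]-q[1])-.008,[.578,.255,0],loss='soft_l1',f_scale=.001); print(k.sum(),f.x,f.x[0]-.176*f.x[2],s[k].min(),s[k].max(),z[k].min(),z[k].max())
"
```

```text
903 [ 5.77458374e-01  2.55866160e-01 -3.46191532e-04] 0.5775193039620792 0.5694678598073203 0.5706812855258369 0.2559670040477838 0.2589575500867694
```

```bash
python3 -c "
from h import *
go(st(.520,-.176),.085,6.65); print(sensors.get_state()['q'].round(2))"
```

```text
pose [ 0.5121 -0.1266  0.134 ] s,t 0.494 -0.185 yaw 5.83 row [ 0.0864 -0.0314  0.1632] -0.0023
[ 0.18  0.67 -0.05  1.94  0.06  0.54 -1.38]
```

>>> {"fn": "send_rows", "kwargs": {
  "rows": "0.086 -0.031 0.08 -0.0023;0.086 -0.031 0.12 -0.0023;0.086 -0.031 0.163 -0.0023;0.086 -0.031 0.163 -0.0023;0.086 -0.031 0.163 -0.0023;0.086 -0.031 0.163 -0.0023"
}}

```text
clock: 2.15
tool_pos: [0.5378, -0.1146, 0.0862]
eef_rot: [0.998, 0.058, 0.001, 0.001]
contact_force: [-0.1, -0.5, 0.2]
opening: 1.003
finger_force: 0.0
```

```bash
python3 -c "
from h import *
go(st(.5305,-.176),.060,6.65)"
```

```text
pose [ 0.5378 -0.1146  0.0862] s,t 0.5209 -0.1761 yaw 6.64 row [ 0.032  -0.0006  0.0875] -0.0
```

>>> {"fn": "send_rows", "kwargs": {
  "rows": "0.015 0 0.03 0;0.025 0 0.06 0;0.033 0 0.08 0;0.033 0 0.08 0;0.033 0 0.08 0"
}}

```text
clock: 2.57
tool_pos: [0.547, -0.1119, 0.0602]
eef_rot: [0.998, 0.059, -0.001, -0.0]
contact_force: [0.3, -0.5, -0.5]
opening: 0.998
finger_force: 0.0
```

>>> {"fn": "send_rows", "kwargs": {
  "rows": "0 0 0.01 0;0 0 0.01 0"
}}

```text
clock: 2.73
tool_pos: [0.547, -0.112, 0.0575]
eef_rot: [0.998, 0.059, -0.0, 0.0]
contact_force: [-0.2, -1.6, -0.2]
opening: 1.004
finger_force: 0.0
```

```bash
python3 -c "
from h import *
go(st(.5305,-.176),.050,6.65)"
```

```text
pose [ 0.547  -0.112   0.0575] s,t 0.5303 -0.1746 yaw 6.76 row [0.0007 0.0046 0.0251] 0.0003
```

>>> {"fn": "send_rows", "kwargs": {
  "rows": "0.003 0 0.01 0;0.003 0 0.015 0;0.003 0 0.015 0"
}}

```text
clock: 2.98
tool_pos: [0.548, -0.1119, 0.0531]
eef_rot: [0.998, 0.059, -0.0, 0.0]
contact_force: [-0.5, -0.6, -0.9]
opening: 0.998
finger_force: 0.0
```

>>> {"fn": "send_rows", "kwargs": {
  "rows": "0 0 0.006 0;0 0 0.006 0"
}}

```text
clock: 3.15
tool_pos: [0.548, -0.1119, 0.0513]
eef_rot: [0.998, 0.059, -0.0, 0.0]
contact_force: [-1.1, 0.0, -0.3]
opening: 0.997
finger_force: 0.0
```

>>> {"fn": "send_rows", "kwargs": {
  "rows": "0 0 0.006 0;0 0 0.006 0"
}}

```text
clock: 3.32
tool_pos: [0.548, -0.1119, 0.0495]
eef_rot: [0.998, 0.059, -0.0, -0.0]
contact_force: [0.2, -0.4, 0.4]
opening: 0.998
finger_force: 0.0
```

>>> {"fn": "send_rows", "kwargs": {
  "rows": "0 0 0.004 0;0 0 0.004 0"
}}

```text
clock: 3.48
tool_pos: [0.5481, -0.1119, 0.0484]
eef_rot: [0.998, 0.059, -0.0, 0.0]
contact_force: [0.0, -1.3, 0.5]
opening: 1.0
finger_force: 0.0
```

>>> {"fn": "send_rows", "kwargs": {
  "rows": "0 0 0.004 0;0 0 0.004 0"
}}

```text
clock: 3.65
tool_pos: [0.5481, -0.1119, 0.0472]
eef_rot: [0.998, 0.059, -0.0, 0.0]
contact_force: [0.8, -0.5, -0.5]
opening: 1.001
finger_force: 0.0
```

>>> {"fn": "send_rows", "kwargs": {
  "rows": "0 0 0.004 0;0 0 0.004 0"
}}

```text
clock: 3.82
tool_pos: [0.5478, -0.112, 0.0459]
eef_rot: [0.998, 0.059, -0.0, 0.0]
contact_force: [-0.8, 0.0, 0.8]
opening: 0.999
finger_force: 0.0
```

```bash
cat >> h.py <<'E'
def trough(cam='scene',lo=.5,hi=.64):
    """axis s0 at both ends from depth of plain ends: (s-s0)^2+(z-.032)^2=.032^2"""
    from scipy.optimize import least_squares
    p,d,c=snap(cam); X=cloud(d,c); s=X[...,:2]@N; t=X[...,:2]@U; z=X[...,2]
    for a,b in [(-.248,-.222),(-.13,-.104)]:
        k=(z>.03)&(z<.075)&(t>a)&(t<b)&(s>lo)&(s<hi)
        f=least_squares(lambda q:np.hypot(s[k]-q[0],z[k]-q[1])-.032,[.56,.032],loss='soft_l1',f_scale=.001)
        print(cam,k.sum(),'s0,z0',f.x.round(4),'s range',np.nanpercentile(s[k],[1,99]).round(4))
E
python3 - <<'E'
from h import *
z=np.load('scene.npz')
import h
for n in ('scene','side'):
    X=np.load(n+'.npz')['X']; real=h.cloud; h.cloud=lambda d,c:X; print('initial',end=' ');h.trough(n); h.cloud=real; h.trough(n)
E
```

```text
initial scene 199 s0,z0 [0.5668 0.0312] s range [0.5424 0.5998]
scene 209 s0,z0 [0.5666 0.031 ] s range [0.5422 0.5998]
scene 194 s0,z0 [0.5664 0.0312] s range [0.5429 0.5986]
scene 210 s0,z0 [0.5667 0.031 ] s range [0.5424 0.5993]
initial side 158 s0,z0 [0.5677 0.0321] s range [0.5357 0.5972]
side 196 s0,z0 [0.5676 0.0321] s range [0.5353 0.5932]
side 26 s0,z0 [0.5675 0.0319] s range [0.5348 0.5865]
side 202 s0,z0 [0.5674 0.0321] s range [0.5353 0.5935]
```

>>> {"fn": "send_rows", "kwargs": {
  "rows": "0 0 -0.015 0;0 0 -0.015 0"
}}

```text
clock: 4.18
tool_pos: [0.5489, -0.112, 0.0513]
eef_rot: [0.998, 0.059, 0.001, 0.0]
contact_force: [0.6, 0.5, -0.0]
opening: 0.997
finger_force: 0.0
```

>>> {"fn": "send_rows", "kwargs": {
  "rows": "0.003 0 0 0;0.003 0 0 0"
}}

```text
clock: 4.35
tool_pos: [0.5496, -0.1118, 0.0508]
eef_rot: [0.998, 0.059, 0.0, 0.0]
contact_force: [0.3, -0.3, -1.1]
opening: 0.998
finger_force: 0.0
```

>>> {"fn": "send_rows", "kwargs": {
  "rows": "0.003 0 0 0;0.003 0 0 0"
}}

```text
clock: 4.52
tool_pos: [0.5502, -0.1116, 0.0506]
eef_rot: [0.998, 0.059, 0.0, 0.0]
contact_force: [-0.2, -0.3, -0.2]
opening: 0.999
finger_force: 0.0
```

>>> {"fn": "send_rows", "kwargs": {
  "rows": "0.003 0 0 0;0.003 0 0 0"
}}

```text
clock: 4.68
tool_pos: [0.5503, -0.1117, 0.0505]
eef_rot: [0.998, 0.059, -0.001, 0.0]
contact_force: [-1.8, -1.0, 0.0]
opening: 0.999
finger_force: 0.0
```

>>> {"fn": "send_rows", "kwargs": {
  "rows": "-0.001 0 0.008 0;-0.001 0 0.008 0"
}}

```text
clock: 4.85
tool_pos: [0.549, -0.1121, 0.0481]
eef_rot: [0.998, 0.059, -0.001, 0.0]
contact_force: [-5.7, 0.2, 0.8]
opening: 1.0
finger_force: 0.0
```

>>> {"fn": "send_rows", "kwargs": {
  "rows": "0 0 0.005 0;0 0 0.005 0"
}}

```text
clock: 5.02
tool_pos: [0.548, -0.1124, 0.0467]
eef_rot: [0.998, 0.058, -0.002, 0.0]
contact_force: [-7.2, -1.5, 1.6]
opening: 1.001
finger_force: 0.0
```

>>> {"fn": "send_rows", "kwargs": {
  "rows": "0 0 0.005 0;0 0 0.005 0"
}}

```text
clock: 5.18
tool_pos: [0.5471, -0.1126, 0.0451]
eef_rot: [0.998, 0.058, -0.003, 0.0]
contact_force: [-9.2, -1.8, 2.6]
opening: 0.999
finger_force: 0.0
```

```bash
python3 -c "
from h import *
go(st(.533,-.176),.045,6.65); trough()"
```

```text
pose [ 0.5471 -0.1126  0.0451] s,t 0.5304 -0.1752 yaw 6.67 row [0.0086 0.0026 0.0004] 0.0001
scene 199 s0,z0 [0.5667 0.031 ] s range [0.5417 0.599 ]
scene 208 s0,z0 [0.5668 0.0308] s range [0.5425 0.599 ]
```

The fingers can't reach far enough over the trough: the gripper body meets the rail first, and the trough hasn't moved. The brush itself can serve as an extension, so I'll pick it up, hold it across the rail and press its bristles on the trough's top to roll it out. Back off first.

>>> {"fn": "send_rows", "kwargs": {
  "rows": "-0.1 0 0 0;-0.2 0 -0.1 0;-0.25 0 -0.25 0;-0.25 0 -0.4 0;-0.25 0 -0.4 0;-0.25 0 -0.4 0"
}}

```text
clock: 5.73
tool_pos: [0.4787, -0.121, 0.1682]
eef_rot: [0.998, 0.059, 0.004, 0.001]
contact_force: [0.5, 1.2, 0.3]
opening: 0.998
finger_force: 0.0
```

```bash
python3 -c "
from h import *
print(np.array([.48,.3143])@N,np.array([.48,.3143])@U)
go([.48-.05,.3143],.15,12.65)"
```

```text
0.51317994 0.25661019
pose [ 0.4787 -0.121   0.1682] s,t 0.4615 -0.1756 yaw 6.74 row [ 0.0085 -1.4601  0.0575] -0.0164
```

>>> {"fn": "send_rows", "kwargs": {
  "rows": "0 -0.75 0 0;0 -0.75 0 0;0 -0.75 0 0;0 -0.75 0 0;0 -0.75 0 0;0 -0.75 0 0;0 -0.75 0 0"
}}

```text
clock: 6.32
tool_pos: [0.4486, 0.109, 0.1636]
eef_rot: [0.998, 0.064, -0.001, -0.001]
contact_force: [-0.0, -0.1, -0.6]
opening: 0.999
finger_force: 0.0
```

>>> {"fn": "send_rows", "kwargs": {
  "rows": "0.008 -0.71 0.05 -0.0164;0.008 -0.71 0.05 -0.0164;0.008 -0.71 0.05 -0.0164;0.008 -0.71 0.05 -0.0164;0.008 -0.71 0.05 -0.0164;0.008 -0.71 0.05 -0.0164;0.008 -0.71 0.05 -0.0164"
}}

```text
clock: 6.9
tool_pos: [0.4261, 0.3173, 0.1485]
eef_rot: [0.994, 0.113, -0.001, -0.0]
contact_force: [-0.7, -0.6, 0.7]
opening: 0.997
finger_force: 0.0
```

```bash
python3 -c "
from h import *
go([.48,.3143],.035,12.65)
S=sensors.get_state()
p,d,c=snap('wrist','w2'); X=cloud(d,c)
k=(X[...,2]>.05)&(X[...,2]<.066)&(abs(X[...,0]-.48)<.06)&(abs(X[...,1]-.314)<.06)
P=X[k]; print(k.sum(),cv2.minAreaRect((P[:,:2]*1000).astype(np.float32)),P[:,2].max(),S['q'].round(2))
"
```

```text
pose [0.4261 0.3173 0.1485] s,t 0.4599 0.2658 yaw 12.95 row [0.1734 0.0501 0.378 ] 0.0008
1051 ((480.4819641113281, 313.32843017578125), (69.26292419433594, 12.01740837097168), 56.76936721801758) 0.06265763956002013 [-0.74  0.65  0.02  1.92 -0.03  0.57 -2.05]
```

>>> {"fn": "send_rows", "kwargs": {
  "rows": "0.1 0.04 0 0;0.173 0.048 0 0;0.173 0.048 0.1 0;0.173 0.048 0.2 0;0.173 0.048 0.3 0;0.173 0.048 0.375 0;0.173 0.048 0.375 0;0.173 0.048 0.375 0"
}}

```text
clock: 7.62
tool_pos: [0.4808, 0.3084, 0.0368]
eef_rot: [0.994, 0.109, -0.001, 0.002]
contact_force: [0.6, 0.7, -0.1]
opening: 1.002
finger_force: 0.0
```

>>> {"fn": "send_rows", "kwargs": {
  "rows": "0 0 0 0;0 0 0 0;0 0 0 0;0 0 0 0;0 0 0 0;0 0 0 0;0 0 0 0;0 0 0 0",
  "jaw": 1,
  "force": 8
}}

```text
clock: 8.28
tool_pos: [0.4807, 0.3122, 0.0378]
eef_rot: [0.994, 0.11, 0.0, -0.0]
contact_force: [-0.3, 0.1, 0.3]
opening: 0.42
finger_force: 0.0
```

>>> {"fn": "send_rows", "kwargs": {
  "rows": "0 0 0 0;0 0 0 0;0 0 0 0;0 0 0 0;0 0 0 0;0 0 0 0;0 0 0 0"
}}

```text
clock: 8.87
tool_pos: [0.4807, 0.312, 0.0377]
eef_rot: [0.994, 0.11, -0.0, 0.0]
contact_force: [-0.1, 0.8, 0.3]
opening: 0.006
finger_force: 0.0
```

>>> {"fn": "send_rows", "kwargs": {
  "rows": "0 0 0 0;0 0 0 0;0 0 0 0",
  "force": 25
}}

```text
clock: 9.12
tool_pos: [0.4807, 0.3121, 0.0377]
eef_rot: [0.994, 0.11, 0.0, 0.0]
contact_force: [-1.0, 0.2, 0.0]
opening: 0.008
finger_force: 0.0
```

```bash
python3 -c "
from h import *
p,d,c=snap('wrist'); q,_,_=snap('side')
cv2.imwrite('pics/w3.png',np.hstack([p,q[240:384,100:330][:, :].repeat(2,0).repeat(2,1)[:384-96,:288] if 0 else cv2.resize(q[250:384,110:290],(288,384))])[:,:,::-1])
print(sensors.get_state()['finger_force'])"
```

```text
0.0
```

View pics/w3.png

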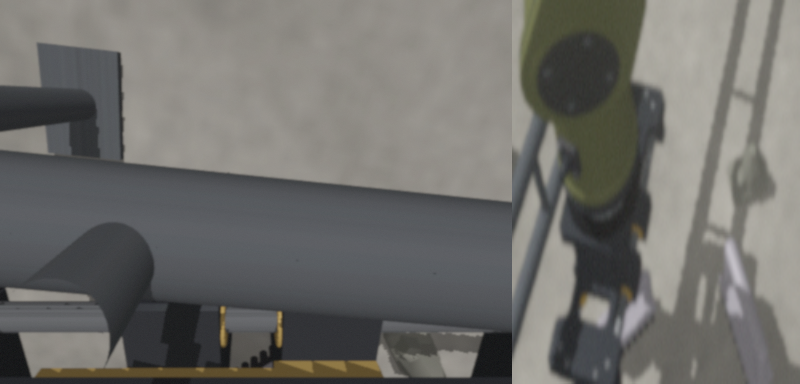

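The fingers are shut on nothing, and the brush seems to have shifted to the -y side. I'll raise the tool and find it again.

>>> {"fn": "send_rows", "kwargs": {
  "rows": "0 0 -0.1 0;0 0 -0.2 0;-0.1 0 -0.4 0;-0.3 0 -0.4 0;-0.3 0 -0.4 0;-0.3 0 -0.4 0;-0.3 0 -0.4 0"
}}

```text
clock: 9.8
tool_pos: [0.3917, 0.2924, 0.1585]
eef_rot: [0.994, 0.111, 0.0, -0.0]
contact_force: [0.6, 1.4, 0.5]
opening: 0.005
finger_force: 0.0
```

```bash
cat >> h.py <<'E'
def obj(cams,xy,r,lo,hi):
    for n in cams:
        p,d,c=snap(n); X=cloud(d,c); k=(X[...,2]>lo)&(X[...,2]<hi)&(np.hypot(X[...,0]-xy[0],X[...,1]-xy[1])<r)
        P=X[k]
        if len(P)<8: print(n,len(P)); continue
        (a,b),(w,h),an=cv2.minAreaRect((P[:,:2]*1000).astype(np.float32))
        if w<h: an+=90; w,h=h,w
        print(n,len(P),'c',round(a,1),round(b,1),'size',round(w,1),round(h,1),'long axis deg',round(an,1),'zmax',P[:,2].max().round(3))
E
python3 -c "
from h import *
print(sensors.get_state()['opening'])
for lo,hi in [(.008,.07),(.05,.07)]:
    obj(['scene','side'],(.475,.29),.085,lo,hi)
p,d,c=snap('side'); q,_,_=snap('scene')
cv2.imwrite('pics/b2.png',np.hstack([cv2.resize(p[280:384,130:290],(480,312)),cv2.resize(q[140:250,330:430],(300,312))])[:,:,::-1])
"
```

```text
0.004879558679110756
scene 301 c 480.6 313.1 size 69.6 25.4 long axis deg 57.9 zmax 0.062
side 339 c 484.3 324.5 size 49.1 20.3 long axis deg 51.1 zmax 0.063
scene 79 c 486.7 319.6 size 50.8 13.3 long axis deg 55.8 zmax 0.062
side 109 c 491.0 330.0 size 31.1 12.6 long axis deg 54.8 zmax 0.063
```

View pics/b2.png

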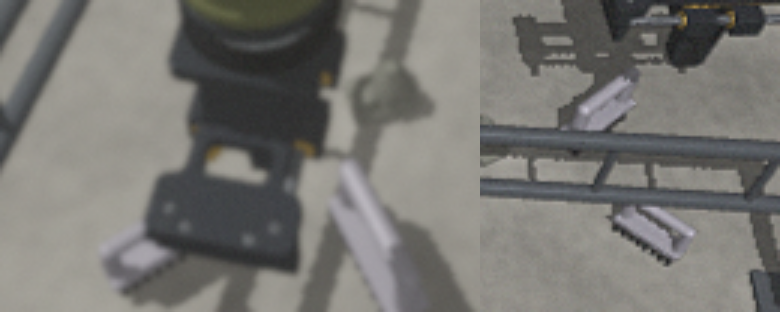

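The brush hasn't moved, so the fingertips aren't where I assumed. I'll check their real position against the reported TCP.

```bash
python3 -c "
from h import *
S=sensors.get_state(); r=R.from_quat(S['eef_rot']); print(S['tool_pos'])
for n in ['scene','side','wrist']:
    p,d,c=snap(n); X=cloud(d,c).reshape(-1,3); L=r.inv().apply(np.nan_to_num(X,nan=9)-S['tool_pos'])
    k=(abs(L[:,0])<.12)&(abs(L[:,1])<.13)&(L[:,2]<.05)&(L[:,2]>-.2)
    L=L[k]; print(n,len(L))
    for a in np.arange(-.15,.05,.015):
        q=L[(L[:,2]>=a)&(L[:,2]<a+.015)]
        if len(q)>3: print('  z',a.round(3),len(q),'x',q[:,0].min().round(3),q[:,0].max().round(3),'y',q[:,1].min().round(3),q[:,1].max().round(3))
"
```

```text
[0.39382693 0.29235847 0.15716568]
scene 2489
  z -0.15 747 x -0.033 0.037 y -0.093 0.095
  z -0.135 431 x -0.03 0.037 y -0.094 0.095
  z -0.12 462 x -0.026 0.037 y -0.091 0.093
  z -0.105 153 x -0.031 0.037 y -0.085 0.087
  z -0.09 12 x 0.01 0.013 y -0.017 -0.007
  z -0.075 49 x -0.008 0.013 y -0.016 0.018
  z -0.06 66 x -0.008 0.012 y -0.015 0.018
  z -0.045 51 x -0.01 0.014 y -0.014 0.016
side 3931
  z -0.15 1691 x -0.034 0.035 y -0.095 0.093
  z -0.135 316 x -0.034 0.035 y -0.094 0.085
  z -0.12 456 x -0.034 0.035 y -0.092 0.079
  z -0.105 143 x -0.033 0.034 y -0.086 0.079
  z -0.06 26 x -0.002 0.011 y -0.017 -0.015
  z -0.045 12 x -0.0 0.011 y -0.016 -0.014
wrist 44021
  z -0.135 7058 x 0.016 0.035 y -0.053 0.056
  z -0.12 28375 x -0.003 0.036 y -0.078 0.079
  z -0.105 5016 x -0.014 0.036 y -0.079 0.08
  z -0.09 756 x -0.011 0.012 y -0.009 0.01
  z -0.075 990 x 0.002 0.012 y -0.015 0.016
  z -0.06 1178 x -0.009 0.012 y -0.016 0.016
  z -0.045 647 x 0.008 0.012 y -0.014 0.015
```

The fingertips are really about 35-40 mm above the reported TCP, so my descents never reached anything. I'll measure that offset precisely.

```bash
python3 -c "
from h import *
S=sensors.get_state(); r=R.from_quat(S['eef_rot']); print(S['tool_pos'],S['q'].round(3))
for n in ['scene','side','wrist']:
    p,d,c=snap(n); X=cloud(d,c).reshape(-1,3); L=r.inv().apply(np.nan_to_num(X,nan=9)-S['tool_pos'])
    f=L[(abs(L[:,0])<.025)&(abs(L[:,1])<.025)&(L[:,2]<.08)&(L[:,2]>-.09)]
    b=L[(abs(L[:,0])<.05)&(abs(L[:,1])>.04)&(abs(L[:,1])<.09)&(L[:,2]<-.06)&(L[:,2]>-.15)]
    print(n,'finger z max pct',np.percentile(f[:,2],[50,90,95,99,100]).round(4),'x',np.percentile(f[:,0],[1,99]).round(4),'y',np.percentile(f[:,1],[1,99]).round(4),'body z',np.percentile(b[:,2],[90,95,99,100]).round(4),'x',np.percentile(b[:,0],[1,99]).round(4))
"
```

```text
[0.39325763 0.29229565 0.15730376] [-0.749  0.598  0.024  2.026 -0.027  0.518 -2.056]
scene finger z max pct [-0.0543 -0.0365 -0.0348 -0.0314 -0.029 ] x [-0.0069  0.0135] y [-0.0148  0.0178] body z [-0.1056 -0.1    -0.0955 -0.0939] x [-0.0317  0.0367]
side finger z max pct [-0.0492 -0.0388 -0.0369 -0.0362 -0.0362] x [-0.0008  0.0113] y [-0.0168 -0.0136] body z [-0.1129 -0.1013 -0.0966 -0.0945] x [-0.0333  0.0339]
wrist finger z max pct [-0.0596 -0.0398 -0.0359 -0.0321 -0.0301] x [-0.0071  0.0119] y [-0.014   0.0147] body z [-0.0982 -0.0969 -0.0958 -0.0944] x [-0.009   0.0307]
```

```bash
python3 -c "
from h import *
S=sensors.get_state(); r=R.from_quat(S['eef_rot'])
p,d,c=snap('scene'); X=cloud(d,c).reshape(-1,3); L=r.inv().apply(np.nan_to_num(X,nan=9)-S['tool_pos'])
L=L[(abs(L[:,0])<.13)&(abs(L[:,1])<.13)]; h=-.031-L[:,2]
for a in np.arange(.0,.28,.01):
    q=L[(h>=a)&(h<a+.01)]
    if len(q)>3: print('above tip %.2f'%a,len(q),'xmax',np.percentile(q[:,0],98).round(4),'y',np.percentile(q[:,1],[2,98]).round(3))
"
```

```text
above tip 0.00 34 xmax 0.0124 y [-0.012  0.015]
above tip 0.01 35 xmax 0.0131 y [-0.013  0.016]
above tip 0.02 42 xmax 0.0139 y [-0.013  0.017]
above tip 0.03 39 xmax 0.0127 y [-0.015  0.018]
above tip 0.04 10 xmax 0.0123 y [-0.016  0.014]
above tip 0.05 9 xmax 0.0139 y [-0.013  0.023]
above tip 0.06 77 xmax 0.0355 y [-0.082  0.086]
above tip 0.07 265 xmax 0.0362 y [-0.081  0.086]
above tip 0.08 292 xmax 0.036 y [-0.081  0.092]
above tip 0.09 226 xmax 0.0363 y [-0.085  0.094]
above tip 0.10 842 xmax 0.0349 y [-0.091  0.094]
above tip 0.11 114 xmax 0.0256 y [-0.039  0.018]
above tip 0.12 88 xmax 0.0254 y [-0.038  0.018]
above tip 0.13 21 xmax 0.0262 y [-0.013  0.018]
above tip 0.14 66 xmax 0.0364 y [-0.035  0.018]
above tip 0.15 143 xmax 0.0388 y [-0.038  0.038]
above tip 0.16 202 xmax 0.0369 y [-0.028  0.037]
above tip 0.17 39 xmax 0.038 y [-0.006  0.035]
above tip 0.18 164 xmax 0.0393 y [-0.024  0.038]
above tip 0.19 128 xmax 0.0395 y [-0.023  0.039]
above tip 0.20 167 xmax 0.0381 y [-0.027  0.037]
above tip 0.21 145 xmax 0.0381 y [-0.021  0.037]
above tip 0.22 148 xmax 0.0376 y [-0.027  0.037]
above tip 0.23 168 xmax 0.0375 y [-0.043  0.036]
above tip 0.24 176 xmax 0.0371 y [-0.04   0.036]
above tip 0.25 167 xmax 0.0379 y [-0.023  0.037]
above tip 0.26 166 xmax 0.0376 y [-0.021  0.037]
above tip 0.27 128 xmax 0.04 y [-0.021  0.039]
above tip 0.28 229 xmax 0.0405 y [-0.033  0.046]
```

The tips sit 31 mm above the reported TCP, and the body is narrow (25 mm) at the height where the bar passes. With that corrected the fingers can reach the trough's upper near shoulder, so I'll go back to it with the jaw open.

```bash
python3 -c "
from h import *
go(st(.46,-.176),.12,6.65)"
```

```text
pose [0.3929 0.2923 0.1576] s,t 0.4241 0.2449 yaw 12.65 row [-0.0278  1.4076  0.1255] 0.0167
```

>>> {"fn": "send_rows", "kwargs": {
  "rows": "0 0.7 0 0;0 0.7 0 0;0 0.7 0 0;0 0.7 0 0;0 0.7 0 0;0 0.7 0 0",
  "jaw": -1
}}

```text
clock: 10.95
tool_pos: [0.4401, 0.0774, 0.1578]
eef_rot: [0.995, 0.103, -0.0, 0.003]
contact_force: [0.2, 0.1, 0.8]
opening: 0.437
finger_force: 0.0
```

>>> {"fn": "send_rows", "kwargs": {
  "rows": "-0.02 0.7 0.1 0.0167;-0.02 0.7 0.1 0.0167;-0.02 0.7 0.1 0.0167;-0.02 0.7 0.1 0.0167;-0.02 0.7 0.1 0.0167;-0.02 0.7 0.1 0.0167;-0.02 0.7 0.1 0.0167;-0.02 0.7 0.1 0.0167"
}}

```text
clock: 11.62
tool_pos: [0.479, -0.118, 0.1276]
eef_rot: [0.998, 0.058, -0.0, -0.0]
contact_force: [0.1, 0.8, 0.6]
opening: 0.998
finger_force: 0.0
```

```bash
python3 -c "
from h import *
go(st(.529,-.176),.035,6.65)"
```

```text
pose [ 0.479  -0.118   0.1276] s,t 0.4621 -0.1727 yaw 6.64 row [0.2232 0.0113 0.3087] -0.0
```

>>> {"fn": "send_rows", "kwargs": {
  "rows": "0.1 0.011 0.1 0;0.15 0.011 0.2 0;0.2 0.011 0.27 0;0.223 0.011 0.3 0;0.223 0.011 0.3 0;0.223 0.011 0.3 0;0.223 0.011 0.3 0"
}}

```text
clock: 12.2
tool_pos: [0.5455, -0.1138, 0.039]
eef_rot: [0.998, 0.058, 0.0, 0.0]
contact_force: [0.6, 0.0, 0.6]
opening: 1.0
finger_force: 0.0
```

>>> {"fn": "send_rows", "kwargs": {
  "rows": "0 0 0.015 0;0 0 0.015 0;0 0 0.015 0"
}}

```text
clock: 12.45
tool_pos: [0.5457, -0.1145, 0.0338]
eef_rot: [0.998, 0.058, 0.0, 0.0]
contact_force: [-0.4, -0.3, -0.4]
opening: 0.999
finger_force: 0.0
```

>>> {"fn": "send_rows", "kwargs": {
  "rows": "0 0 0.01 0;0 0 0.01 0;0 0 0.01 0"
}}

```text
clock: 12.7
tool_pos: [0.5457, -0.1144, 0.0302]
eef_rot: [0.998, 0.058, -0.0, 0.0]
contact_force: [0.6, -0.2, -0.1]
opening: 1.003
finger_force: 0.0
```

```bash
python3 -c "
from h import *
go(st(.530,-.176),.0235,6.65)"
```

```text
pose [ 0.5457 -0.1144  0.0302] s,t 0.5288 -0.1768 yaw 6.64 row [ 0.0039 -0.0026  0.0222] -0.0
```

>>> {"fn": "send_rows", "kwargs": {
  "rows": "0.005 0 0.005 0;0.005 0 0.005 0"
}}

```text
clock: 12.87
tool_pos: [0.5476, -0.1141, 0.0285]
eef_rot: [0.998, 0.058, 0.0, 0.0]
contact_force: [0.1, -0.2, -0.8]
opening: 0.999
finger_force: 0.0
```

>>> {"fn": "send_rows", "kwargs": {
  "rows": "0.004 0 0.005 0;0.004 0 0.005 0"
}}

```text
clock: 13.03
tool_pos: [0.5475, -0.1141, 0.0268]
eef_rot: [0.998, 0.058, -0.001, -0.0]
contact_force: [-0.3, -0.4, 0.3]
opening: 1.0
finger_force: 0.0
```

>>> {"fn": "send_rows", "kwargs": {
  "rows": "0.002 0 0.005 0;0.002 0 0.005 0"
}}

```text
clock: 13.2
tool_pos: [0.5481, -0.1139, 0.0251]
eef_rot: [0.998, 0.058, -0.001, -0.0]
contact_force: [-0.2, -0.2, 1.0]
opening: 0.999
finger_force: 0.0
```

>>> {"fn": "send_rows", "kwargs": {
  "rows": "0 0 0.004 0;0 0 0.004 0"
}}

```text
clock: 13.37
tool_pos: [0.5478, -0.114, 0.024]
eef_rot: [0.998, 0.058, -0.001, -0.0]
contact_force: [-0.4, -0.8, -0.4]
opening: 0.999
finger_force: 0.0
```

>>> {"fn": "send_rows", "kwargs": {
  "rows": "0 0 0.004 0;0 0 0.004 0"
}}

```text
clock: 13.53
tool_pos: [0.5474, -0.1142, 0.0228]
eef_rot: [0.998, 0.058, -0.002, 0.0]
contact_force: [-0.0, 0.2, -0.2]
opening: 1.004
finger_force: 0.0
```

```bash
python3 -c "
from h import *
go(st(.530,-.176),.0235,6.65);trough()"
```

```text
pose [ 0.5474 -0.1142  0.0228] s,t 0.5305 -0.1769 yaw 6.62 row [-0.0017 -0.0028 -0.0023] -0.0001
scene 216 s0,z0 [0.5663 0.0314] s range [0.5382 0.5991]
scene 223 s0,z0 [0.5665 0.0312] s range [0.5406 0.5993]
```

>>> {"fn": "send_rows", "kwargs": {
  "rows": "-0.001 0 0.004 0;-0.001 0 0.004 0"
}}

```text
clock: 13.75
tool_pos: [0.5477, -0.1143, 0.0218]
eef_rot: [0.998, 0.058, -0.001, 0.0]
contact_force: [-0.5, 0.5, 0.8]
opening: 0.997
finger_force: 0.5
```

>>> {"fn": "send_rows", "kwargs": {
  "rows": "0 0 0.004 0;0 0 0.004 0"
}}

```text
clock: 13.92
tool_pos: [0.5478, -0.1142, 0.0209]
eef_rot: [0.998, 0.058, -0.001, 0.0]
contact_force: [-3.5, 0.1, 6.1]
opening: 1.004
finger_force: 2.9
```

```bash
python3 -c "
from h import *
go(st(.530,-.176),.0205,6.65);trough()"
```

```text
pose [ 0.5478 -0.1142  0.0209] s,t 0.5309 -0.1769 yaw 6.63 row [-0.0031 -0.003   0.0013] -0.0
scene 222 s0,z0 [0.5659 0.0315] s range [0.5393 0.5986]
scene 226 s0,z0 [0.566  0.0313] s range [0.5403 0.599 ]
```

Contact: about 6 N down and the trough is holding. Now the rolling stroke, following the path of that contact point.

>>> {"fn": "send_rows", "kwargs": {
  "rows": "-0.008 0 0.0055 0;-0.0153 0 0.009 0;-0.023 0 0.0127 0;-0.0303 0 0.0167 0;-0.0303 0 0.0167 0"
}}

```text
clock: 14.38
tool_pos: [0.541, -0.1151, 0.017]
eef_rot: [0.998, 0.058, 0.001, 0.0]
contact_force: [-4.9, -1.0, 9.6]
opening: 0.998
finger_force: 4.9
```

```bash
python3 -c "
from h import *
go(st(.530,-.176),.0205,6.65);trough()"
```

```text
pose [ 0.541  -0.1151  0.017 ] s,t 0.524 -0.1769 yaw 6.66 row [ 0.02   -0.003  -0.0117] 0.0
scene 217 s0,z0 [0.561  0.0317] s range [0.5268 0.5938]
scene 226 s0,z0 [0.5615 0.0313] s range [0.5327 0.5945]
```

It rolls. I'll continue the stroke, then lift and take a better purchase nearer the top.

>>> {"fn": "send_rows", "kwargs": {
  "rows": "-0.01 0 0.005 0;-0.02 0 0.01 0;-0.028 0 0.0155 0;-0.028 0 0.0155 0"
}}

```text
clock: 14.77
tool_pos: [0.5323, -0.1161, 0.012]
eef_rot: [0.998, 0.058, 0.001, 0.0]
contact_force: [-5.4, -0.5, 8.4]
opening: 0.999
finger_force: 3.8
```

```bash
python3 -c "
from h import *
go(st(.530,-.176),.0345,6.65);trough()"
```

```text
pose [ 0.5323 -0.1161  0.012 ] s,t 0.5153 -0.1769 yaw 6.66 row [ 0.0492 -0.003  -0.0751] 0.0
scene 228 s0,z0 [0.5547 0.0316] s range [0.5237 0.5882]
scene 220 s0,z0 [0.555  0.0315] s range [0.5238 0.588 ]
```

>>> {"fn": "send_rows", "kwargs": {
  "rows": "0 0 -0.04 0;0 0 -0.1 0;0.03 0 -0.11 0;0.047 0 -0.11 0;0.047 0 -0.08 0;0.047 0 -0.074 0;0.047 0 -0.068 0;0.047 0 -0.068 0"
}}

```text
clock: 15.48
tool_pos: [0.5465, -0.1138, 0.0313]
eef_rot: [0.998, 0.058, 0.001, -0.0]
contact_force: [-1.2, -0.4, -1.8]
opening: 0.999
finger_force: 0.0
```

>>> {"fn": "send_rows", "kwargs": {
  "rows": "0 0 0.006 0;0 0 0.006 0"
}}

```text
clock: 15.65
tool_pos: [0.5459, -0.1141, 0.0297]
eef_rot: [0.998, 0.058, 0.0, -0.0]
contact_force: [-0.2, 0.8, 0.8]
opening: 0.998
finger_force: 0.6
```

```bash
python3 -c "
from h import *
go(st(.530,-.176),.030,6.65);trough()"
```

```text
pose [ 0.5459 -0.1141  0.0297] s,t 0.529 -0.1766 yaw 6.66 row [ 0.0035 -0.0019 -0.001 ] 0.0
scene 206 s0,z0 [0.5548 0.0313] s range [0.5363 0.5882]
scene 204 s0,z0 [0.5552 0.0312] s range [0.5349 0.5876]
```

>>> {"fn": "send_rows", "kwargs": {
  "rows": "0 0 0.006 0;-0.011 0 0.009 0;-0.022 0 0.0125 0;-0.034 0 0.0163 0;-0.045 0 0.0206 0;-0.056 0 0.025 0;-0.066 0 0.0293 0;-0.081 0 0.0365 0;-0.0957 0 0.0443 0;-0.0957 0 0.0443 0"
}}

```text
clock: 16.53
tool_pos: [0.5148, -0.1179, 0.016]
eef_rot: [0.998, 0.058, -0.002, -0.0]
contact_force: [-1.8, -0.4, 2.2]
opening: 0.999
finger_force: 1.6
```

```bash
python3 -c "
from h import *
go(st(.530,-.176),.030,6.65);trough(lo=.48)"
```

```text
pose [ 0.5148 -0.1179  0.016 ] s,t 0.4977 -0.1767 yaw 6.62 row [ 0.1076 -0.0024 -0.047 ] -0.0001
scene 208 s0,z0 [0.5365 0.0312] s range [0.5061 0.5694]
scene 204 s0,z0 [0.5367 0.0311] s range [0.5079 0.5695]
```

>>> {"fn": "send_rows", "kwargs": {
  "rows": "0 0 -0.04 0;0 0 -0.1 0;0.05 0 -0.11 0;0.097 0 -0.11 0;0.097 0 -0.08 0;0.097 0 -0.066 0;0.097 0 -0.06 0;0.097 0 -0.06 0"
}}

```text
clock: 17.25
tool_pos: [0.5465, -0.1142, 0.0345]
eef_rot: [0.998, 0.058, 0.001, -0.0]
contact_force: [0.2, 0.1, -0.0]
opening: 0.999
finger_force: 0.0
```

```bash
python3 -c "
from h import *
go(st(.527,-.176),.033,6.65);trough(lo=.48)"
```

```text
pose [ 0.5465 -0.1142  0.0345] s,t 0.5296 -0.1767 yaw 6.66 row [-0.0086 -0.0022  0.0051] 0.0
scene 173 s0,z0 [0.5372 0.0314] s range [0.5199 0.5697]
scene 181 s0,z0 [0.5373 0.0314] s range [0.5195 0.5701]
```

>>> {"fn": "send_rows", "kwargs": {
  "rows": "0 0 0.012 0;-0.02 0 0.012 0;-0.035 0 0.012 0;-0.05 0 0.0135 0;-0.065 0 0.0155 0;-0.08 0 0.018 0;-0.095 0 0.0215 0;-0.11 0 0.0255 0;-0.11 0 0.0255 0"
}}

```text
clock: 18.05
tool_pos: [0.5107, -0.1184, 0.0291]
eef_rot: [0.998, 0.058, -0.001, 0.0]
contact_force: [-7.0, -0.5, 25.8]
opening: 0.998
finger_force: 12.8
```

```bash
python3 -c "
from h import *
go(st(.527,-.176),.033,6.65);trough(lo=.47)"
```

```text
pose [ 0.5107 -0.1184  0.0291] s,t 0.4936 -0.1767 yaw 6.63 row [ 0.1114 -0.0025 -0.0134] -0.0001
scene 163 s0,z0 [0.5537 0.0782] s range [0.5105 0.5511]
scene 163 s0,z0 [0.5187 0.0312] s range [0.5118 0.5508]
```

>>> {"fn": "send_rows", "kwargs": {
  "rows": "0 0 -0.04 0;0 0 -0.15 0;-0.1 0 -0.3 0;-0.25 0 -0.35 0;-0.25 0 -0.35 0;-0.25 0 -0.35 0"
}}

```text
clock: 18.6
tool_pos: [0.4349, -0.1277, 0.1336]
eef_rot: [0.998, 0.057, -0.001, 0.0]
contact_force: [-0.3, -0.4, -0.8]
opening: 1.006
finger_force: 0.0
```

```bash
cat >> h.py <<'E'
def mouth(c0):
    """rim/interior section of the trough middle, relative to axis c0"""
    for cam in ('scene','side'):
        p,d,c=snap(cam); X=cloud(d,c); s=X[...,:2]@N-c0; t=X[...,:2]@U; z=X[...,2]-.032
        k=(abs(t+.176)<.03)&(abs(s)<.034)&(z>-.03)
        print(cam,'rim/outer top pts'); 
        for a in np.arange(-.034,.034,.004):
            q=z[k&(s>=a)&(s<a+.004)]
            if len(q)>2: print('  s %.3f n %d z %.4f..%.4f med %.4f'%(a+.002,len(q),q.min(),q.max(),np.median(q)))
E
python3 -c "
from h import *
trough(lo=.47);trough('side',lo=.47);mouth(.5187)"
```

```text
scene 165 s0,z0 [0.5543 0.0781] s range [0.511  0.5512]
scene 168 s0,z0 [0.5527 0.0785] s range [0.511  0.5512]
side 161 s0,z0 [0.5194 0.0322] s range [0.4874 0.5478]
side 199 s0,z0 [0.5193 0.0322] s range [0.4877 0.5481]
scene rim/outer top pts
  s -0.020 n 15 z -0.0009..0.0029 med 0.0020
  s -0.016 n 27 z -0.0029..0.0060 med 0.0021
  s -0.012 n 43 z -0.0050..0.0274 med 0.0012
  s -0.008 n 58 z -0.0045..0.0280 med 0.0210
  s -0.004 n 26 z -0.0075..-0.0002 med -0.0034
  s -0.000 n 32 z -0.0090..0.0010 med -0.0043
  s 0.004 n 37 z -0.0121..-0.0026 med -0.0071
  s 0.008 n 21 z -0.0124..-0.0051 med -0.0084
  s 0.020 n 9 z -0.0296..0.0111 med 0.0098
  s 0.024 n 21 z -0.0298..0.0133 med 0.0105
  s 0.028 n 60 z -0.0160..0.0132 med 0.0085
  s 0.032 n 50 z -0.0073..0.0115 med 0.0020
side rim/outer top pts
  s -0.032 n 16 z -0.0298..0.0088 med 0.0025
  s -0.028 n 56 z -0.0298..0.0188 med 0.0099
  s -0.024 n 41 z -0.0295..0.0253 med 0.0191
  s -0.020 n 29 z 0.0209..0.0261 med 0.0239
  s -0.016 n 29 z 0.0232..0.0287 med 0.0261
  s -0.012 n 28 z 0.0255..0.0319 med 0.0281
  s -0.008 n 13 z 0.0218..0.0273 med 0.0244
  s -0.000 n 5 z -0.0061..-0.0022 med -0.0045
  s 0.004 n 16 z -0.0074..-0.0038 med -0.0051
  s 0.008 n 12 z -0.0081..-0.0052 med -0.0068
  s 0.012 n 15 z -0.0111..-0.0063 med -0.0090
  s 0.016 n 14 z -0.0121..-0.0071 med -0.0094
  s 0.020 n 25 z -0.0133..0.0146 med -0.0091
  s 0.024 n 48 z -0.0086..0.0169 med 0.0102
  s 0.028 n 20 z 0.0102..0.0151 med 0.0119
```

The rims sit at about -18° and +61° and the floor slopes about 19°, so some 20° (11 mm) of roll remains. One more stroke with the finger bottoms flat on the top.

```bash
python3 -c "
from h import *
go(st(.523,-.176),.037,6.65)"
```

```text
pose [ 0.4403 -0.1265  0.1316] s,t 0.4227 -0.1766 yaw 6.69 row [ 0.334  -0.0017  0.3158] 0.0001
```

>>> {"fn": "send_rows", "kwargs": {
  "rows": "0.13 0 0.05 0;0.25 0 0.1 0;0.334 0 0.18 0;0.334 0 0.26 0;0.334 0 0.3 0;0.334 0 0.313 0;0.334 0 0.313 0"
}}

```text
clock: 19.38
tool_pos: [0.5366, -0.1151, 0.0367]
eef_rot: [0.998, 0.058, -0.002, -0.0]
contact_force: [0.1, 0.4, -0.5]
opening: 1.001
finger_force: 0.0
```

```bash
python3 -c "
from h import *
go(st(.523,-.176),.033,6.65)"
```

```text
pose [ 0.5366 -0.1151  0.0367] s,t 0.5197 -0.1765 yaw 6.65 row [ 0.0112 -0.0015  0.0123] 0.0
```

>>> {"fn": "send_rows", "kwargs": {
  "rows": "0 0 0.008 0;0 0 0.018 0;0 0 0.018 0;-0.015 0 0.018 0;-0.03 0 0.018 0;-0.045 0 0.018 0;-0.06 0 0.018 0;-0.073 0 0.018 0;-0.073 0 0.018 0"
}}

```text
clock: 20.13
tool_pos: [0.5161, -0.1182, 0.0343]
eef_rot: [0.998, 0.058, 0.001, 0.0]
contact_force: [-0.4, 0.0, 7.7]
opening: 0.998
finger_force: 3.9
```

>>> {"fn": "send_rows", "kwargs": {
  "rows": "0 0 -0.04 0;0 0 -0.15 0;-0.1 0 -0.3 0;-0.25 0 -0.35 0;-0.25 0 -0.35 0;-0.25 0 -0.35 0"
}}

```text
clock: 20.63
tool_pos: [0.4376, -0.1277, 0.1399]
eef_rot: [0.998, 0.057, -0.001, 0.001]
contact_force: [0.8, 0.1, -0.4]
opening: 1.001
finger_force: 0.0
```

```bash
cat >> h.py <<'E'
def tilt(c0):
    """mouth angle (deg, + = still towards the rail) from rim angles, and floor slope, both cameras pooled"""
    S=[];Z=[]
    for cam in ('scene','side'):
        p,d,c=snap(cam); X=cloud(d,c); s=X[...,:2]@N-c0; t=X[...,:2]@U; z=X[...,2]-.032
        k=(abs(t+.176)<.035)&(abs(s)<.036)&(z>-.03); S.append(s[k]);Z.append(z[k])
    s=np.r_[tuple(S)];z=np.r_[tuple(Z)]; rr=np.hypot(s,z); a=np.degrees(np.arctan2(s,z))
    o=(rr>.029)&(rr<.034); print('outer-surface angles: near max',np.sort(a[o&(a<10)])[-5:].round(1),'far min',np.sort(a[o&(a>10)])[:5].round(1))
    f=(abs(z+.004)<.006)&(abs(s)<.012)
    for _ in range(4):
        q=np.polyfit(s[f],z[f],1); f=(abs(s)<.013)&(abs(z-np.polyval(q,s))<.003)
    print('floor slope deg',-np.degrees(np.arctan(q[0])).round(1),'offset',q[1].round(4),f.sum())
E
python3 -c "
from h import *
trough('side',lo=.45);trough('scene',lo=.45,hi=.56);tilt(.508)"
```

```text
side 158 s0,z0 [0.5078 0.032 ] s range [0.476  0.5367]
side 196 s0,z0 [0.5079 0.032 ] s range [0.4763 0.535 ]
scene 135 s0,z0 [0.551 0.072] s range [0.5109 0.5406]
scene 134 s0,z0 [0.5502 0.0729] s range [0.5111 0.5401]
outer-surface angles: near max [-41.4 -41.4 -41.1 -41.  -39.7] far min [38.5 40.  40.3 41.  41.9]
floor slope deg -1.6 offset -0.004 192
```

The mouth now faces up: rims at -40.5° and +40°, floor level within about 1.5°. Next I pick up the brush end to end by its posts, coming in low from the near side so the wide body stays under the bar.

>>> {"fn": "send_rows", "kwargs": {
  "rows": "-0.05 -0.2 0 -0.0194;-0.05 -0.4 0 -0.0388;-0.05 -0.6 0 -0.0582;-0.05 -0.78 0 -0.0776;-0.05 -0.78 0 -0.097;-0.05 -0.78 0 -0.1164;-0.05 -0.78 0 -0.1358;-0.05 -0.78 0 -0.1552;-0.05 -0.78 0 -0.1746;-0.05 -0.78 0 -0.194"
}}

```text
clock: 21.67
tool_pos: [0.4007, 0.1056, 0.1369]
eef_rot: [0.783, 0.622, 0.0, -0.0]
contact_force: [-0.5, -0.5, -0.5]
opening: 1.001
finger_force: 0.0
```

```bash
python3 -c "
from h import *
go([.4415,.34],.12,146); print(sensors.get_state()['q'].round(2))"
```

```text
pose [0.4007 0.1056 0.1369] s,t 0.4102 0.0585 yaw 76.92 row [ 0.7917 -0.0442  0.0569] -0.1919
[-0.17  0.58 -0.3   2.24  0.46  0.37 -1.08]
```

>>> {"fn": "send_rows", "kwargs": {
  "rows": "0.13 -0.007 0 -0.0192;0.26 -0.014 0 -0.0384;0.4 -0.02 0 -0.0576;0.53 -0.027 0 -0.0768;0.66 -0.035 0 -0.096;0.79 -0.044 0 -0.115;0.79 -0.044 0 -0.134;0.79 -0.044 0 -0.153;0.79 -0.044 0 -0.172;0.79 -0.044 0 -0.192"
}}

```text
clock: 22.5
tool_pos: [0.442, 0.3388, 0.1363]
eef_rot: [0.293, 0.956, -0.0, -0.001]
contact_force: [0.3, -0.1, -0.1]
opening: 0.999
finger_force: 0.0
```

```bash
python3 -c "
from h import *
obj(['wrist'],(.4805,.3135),.06,.05,.066)
go([.4415,.34],.009,146); print(sensors.get_state()['q'].round(2))"
```

```text
wrist 929 c 480.0 313.5 size 68.8 12.4 long axis deg 56.0 zmax 0.063
pose [0.4424 0.3385 0.1363] s,t 0.4786 0.285 yaw 146.23 row [0.0045 0.0029 0.4242] 0.0006
[-0.35  0.77 -0.67  1.83  0.66  0.78 -0.39]
```

>>> {"fn": "send_rows", "kwargs": {
  "rows": "0.004 0.003 0.12 0;0.004 0.003 0.24 0;0.004 0.003 0.36 0;0.004 0.003 0.42 0;0.004 0.003 0.42 0;0.004 0.003 0.42 0"
}}

```text
clock: 23.05
tool_pos: [0.4415, 0.3395, 0.0106]
eef_rot: [0.297, 0.955, -0.001, -0.001]
contact_force: [0.0, 0.8, 1.2]
opening: 0.998
finger_force: 0.0
```

```bash
python3 -c "
from h import *
go([.481,.313],.009,146)"
```

```text
pose [0.4415 0.3395 0.0106] s,t 0.4779 0.2861 yaw 145.5 row [-0.1586  0.0016  0.005 ] -0.0014
```

>>> {"fn": "send_rows", "kwargs": {
  "rows": "-0.05 0 0.004 -0.001;-0.1 0.001 0.004 -0.001;-0.158 0.0016 0.004 -0.001;-0.158 0.0016 0.004 -0.001;-0.158 0.0016 0.004 -0.001;-0.158 0.0016 0.004 -0.001"
}}

```text
clock: 23.55
tool_pos: [0.481, 0.3143, 0.0115]
eef_rot: [0.293, 0.956, 0.001, -0.0]
contact_force: [0.3, 1.4, -0.2]
opening: 1.001
finger_force: 0.0
```

>>> {"fn": "send_rows", "kwargs": {
  "rows": "0 0 0 0;0 0 0 0;0 0 0 0;0 0 0 0;0 0 0 0;0 0 0 0",
  "jaw": 1,
  "force": 20
}}

```text
clock: 24.05
tool_pos: [0.4809, 0.3134, 0.0106]
eef_rot: [0.293, 0.956, 0.0, -0.0]
contact_force: [-2.3, -0.7, 4.6]
opening: 0.786
finger_force: 20.0
```

Gripped at 69 mm. Lift slightly, back out from under the bar, then up.

>>> {"fn": "send_rows", "kwargs": {
  "rows": "0 0 -0.01 0;0 0 -0.02 0;0.06 0 -0.025 0;0.13 0 -0.025 0;0.2 0 -0.03 0;0.2 0 -0.15 0;0.2 0 -0.3 0;0.2 0 -0.4 0;0.2 0 -0.4 0",
  "force": 25
}}

```text
clock: 24.8
tool_pos: [0.4339, 0.35, 0.1364]
eef_rot: [0.293, 0.956, 0.005, 0.002]
contact_force: [0.4, 0.2, -0.4]
opening: 0.781
finger_force: 25.0
```

```bash
python3 -c "
from h import *
go(st(.44,-.176),.13,186.65); print(sensors.get_state()['q'].round(2))
obj(['scene','side'],(.425,.35),.06,.06,.3)"
```

```text
pose [0.4339 0.35   0.1364] s,t 0.4715 0.2974 yaw 145.92 row [-0.9499 -1.2646  0.0093] -0.1131
[-0.38  0.77 -0.66  1.84  0.67  0.76 -0.43]
scene 1503 c 436.3 342.0 size 119.4 61.5 long axis deg 54.4 zmax 0.299
side 2742 c 427.9 348.3 size 119.1 59.5 long axis deg 56.1 zmax 0.297
```

>>> {"fn": "send_rows", "kwargs": {
  "rows": "-0.03 -0.1 0 0;-0.1 -0.2 0 -0.012;-0.2 -0.3 0 -0.025;-0.3 -0.4 0 -0.035;-0.38 -0.52 0 -0.045;-0.475 -0.632 0 -0.0566;-0.475 -0.632 0 -0.0566;-0.475 -0.632 0 -0.0566"
}}

```text
clock: 25.57
tool_pos: [0.4424, 0.1043, 0.1285]
eef_rot: [0.123, 0.992, -0.002, -0.002]
contact_force: [0.2, -0.4, -0.2]
opening: 0.78
finger_force: 25.0
```

```bash
python3 -c "
from h import *
go(st(.44,-.176),.13,186.65)"
```

```text
pose [0.4424 0.1043 0.1285] s,t 0.4515 0.0524 yaw 165.87 row [-0.2343 -0.7253 -0.0022] -0.0577
```

>>> {"fn": "send_rows", "kwargs": {
  "rows": "-0.04 -0.12 0 -0.01;-0.08 -0.25 0 -0.02;-0.12 -0.37 0 -0.03;-0.16 -0.49 0 -0.04;-0.2 -0.61 0 -0.05;-0.234 -0.725 0 -0.0577;-0.234 -0.725 0 -0.0577;-0.234 -0.725 0 -0.0577;-0.234 -0.725 0 -0.0577"
}}

```text
clock: 26.32
tool_pos: [0.4605, -0.1162, 0.13]
eef_rot: [-0.062, 0.998, 0.001, 0.0]
contact_force: [-0.3, -0.5, -1.4]
opening: 0.782
finger_force: 25.0
```

```bash
cat >> h.py <<'E'
def held():
    """brush block below the fingers (tip=tool z+.031), from scene & side, tool-relative s,t"""
    S=sensors.get_state(); T=S['tool_pos']; s0,t0=T[:2]@N,T[:2]@U
    for n in ('scene','side'):
        p,d,c=snap(n); X=cloud(d,c); s=X[...,:2]@N-s0; t=X[...,:2]@U-t0; z=X[...,2]-T[2]-.031
        for lo,hi in ((-.038,-.02),(-.012,-.002)):
            k=(abs(s)<.04)&(abs(t)<.06)&(z>lo)&(z<hi)
            if k.sum()>5:
                r=cv2.minAreaRect((np.c_[s[k],t[k]]*1000).astype(np.float32)); print(n,lo,k.sum(),np.round(r[0],1),np.round(r[1],1),round(r[2],1),'s',(1e3*np.percentile(s[k],[1,99])).round(1),'t',(1e3*np.percentile(t[k],[1,99])).round(1))
        k=(abs(s)<.04)&(abs(t)<.045)&(z>-.06)&(z<0); print('  zmin below tip',np.percentile(z[k],[0,1,5]).round(4))
E
python3 -c "
from h import *
go(st(.508,-.176),.08,186.65); held(); trough('side',lo=.45); print(sensors.get_state()['q'].round(2))
p,d,c=snap('side'); q,_,_=snap('scene')
cv2.imwrite('pics/h.png',np.hstack([cv2.resize(p[60:240,160:340],(400,400)),cv2.resize(q[120:250,160:290],(400,400))])[:,:,::-1])"
```

```text
pose [ 0.4605 -0.1162  0.13  ] s,t 0.444 -0.1688 yaw -172.85 row [-0.2133 -0.0263  0.1666] 0.0014
scene -0.038 105 [1.4 0.9] [67.  22.7] 90.0 s [-9.3 12.8] t [-32.1  34.3]
scene -0.012 18 [ 3.6 -0.5] [ 7.1 68.8] 0.4 s [0.5 7.3] t [-34.4  33.5]
  zmin below tip [-0.0421 -0.0419 -0.0396]
side -0.038 41 [-7.5 17.4] [48.7 19.7] 65.0 s [-11.2  10.3] t [-4.7 36.9]
  zmin below tip [-0.0408 -0.0396 -0.0384]
side 127 s0,z0 [0.5076 0.0321] s range [0.4764 0.5374]
side 197 s0,z0 [0.5078 0.032 ] s range [0.4761 0.5358]
[ 0.68  0.77 -0.88  2.07  0.9   0.75  0.91]
```

View pics/h.png

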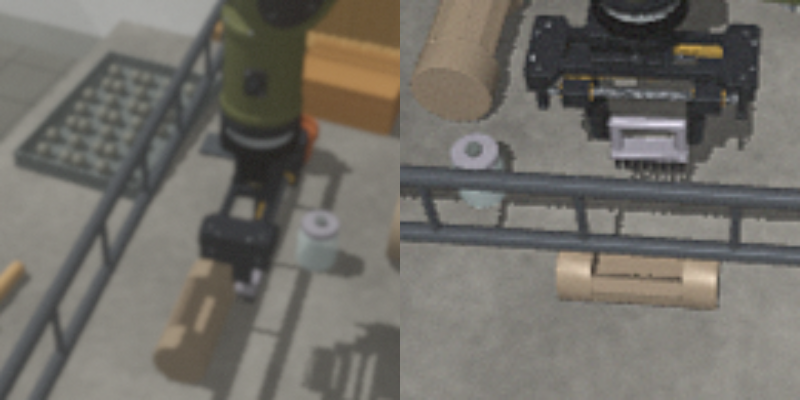

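The brush hangs upright and centred. The side view shows the trough mouth up, and the scene view shows the mouth open behind the bar. Move above it, then lower.

>>> {"fn": "send_rows", "kwargs": {
  "rows": "-0.07 -0.02 0 0.0014;-0.14 -0.025 0 0.0014;-0.212 -0.025 0.04 0.0014;-0.212 -0.025 0.1 0.0014;-0.212 -0.025 0.13 0.0014;-0.212 -0.025 0.13 0.0014;-0.212 -0.025 0.13 0.0014"
}}

```text
clock: 27.15
tool_pos: [0.5231, -0.1176, 0.0912]
eef_rot: [-0.058, 0.998, -0.0, -0.001]
contact_force: [0.2, -1.1, -0.7]
opening: 0.781
finger_force: 25.0
```

```bash
python3 -c "
from h import *
go(st(.5075,-.1755),.041,186.65); trough('side',lo=.45,hi=.56)
S=sensors.get_state()
p,d,c=snap('wrist'); X=cloud(d,c); s=X[...,:2]@N; t=X[...,:2]@U; z=X[...,2]
k=(z>.045)&(z<.068)&(s>.46)&(s<.5); print('near rim t',np.percentile(t[k],[1,99]).round(4),k.sum())
k=(z>.058)&(z<.068)&(abs(s-.508)<.03); h=np.histogram(t[k],np.arange(-.26,-.09,.005)); print(list(zip(h[1].round(3),h[0])))
"
```

```text
pose [ 0.5231 -0.1176  0.0912] s,t 0.506 -0.1774 yaw -173.35 row [-0.0054  0.0062  0.1673] 0.0
side 90 s0,z0 [0.4684 0.0779] s range [0.4758 0.5041]
side 199 s0,z0 [0.5079 0.032 ] s range [0.476  0.5354]
near rim t [-0.2493 -0.1029] 5447
[(np.float64(-0.26), np.int64(0)), (np.float64(-0.255), np.int64(30)), (np.float64(-0.25), np.int64(327)), (np.float64(-0.245), np.int64(332)), (np.float64(-0.24), np.int64(333)), (np.float64(-0.235), np.int64(326)), (np.float64(-0.23), np.int64(334)), (np.float64(-0.225), np.int64(302)), (np.float64(-0.22), np.int64(118)), (np.float64(-0.215), np.int64(0)), (np.float64(-0.21), np.int64(0)), (np.float64(-0.205), np.int64(0)), (np.float64(-0.2), np.int64(0)), (np.float64(-0.195), np.int64(0)), (np.float64(-0.19), np.int64(0)), (np.float64(-0.185), np.int64(0)), (np.float64(-0.18), np.int64(0)), (np.float64(-0.175), np.int64(0)), (np.float64(-0.17), np.int64(0)), (np.float64(-0.165), np.int64(0)), (np.float64(-0.16), np.int64(0)), (np.float64(-0.155), np.int64(0)), (np.float64(-0.15), np.int64(0)), (np.float64(-0.145), np.int64(0)), (np.float64(-0.14), np.int64(0)), (np.float64(-0.135), np.int64(317)), (np.float64(-0.13), np.int64(337)), (np.float64(-0.125), np.int64(328)), (np.float64(-0.12), np.int64(335)), (np.float64(-0.115), np.int64(330)), (np.float64(-0.11), np.int64(344)), (np.float64(-0.105), np.int64(208)), (np.float64(-0.1), np.int64(0))]
```

>>> {"fn": "send_rows", "kwargs": {
  "rows": "-0.005 0.002 0.02 0;-0.005 0.002 0.05 0;-0.005 0.002 0.08 0;-0.005 0.002 0.11 0;-0.005 0.002 0.135 0;-0.005 0.002 0.155 0;-0.005 0.002 0.165 0;-0.005 0.002 0.165 0"
}}

```text
clock: 27.92
tool_pos: [0.5252, -0.1172, 0.041]
eef_rot: [-0.057, 0.998, 0.0, -0.001]
contact_force: [-0.5, -1.0, -0.2]
opening: 0.78
finger_force: 25.0
```

>>> {"fn": "send_rows", "kwargs": {
  "rows": "0 0 0.005 0;0 0 0.005 0;0 0 0.005 0"
}}

```text
clock: 28.17
tool_pos: [0.5259, -0.1172, 0.0407]
eef_rot: [-0.057, 0.998, -0.0, 0.0]
contact_force: [-0.2, -0.8, -0.9]
opening: 0.782
finger_force: 25.0
```

```bash
python3 -c "
from h import *
go(st(.5075,-.1765),.039,186.65); trough('side',lo=.45,hi=.56)"
```

```text
pose [ 0.5259 -0.1172  0.0407] s,t 0.5088 -0.1773 yaw -173.42 row [0.0042 0.0028 0.0056] -0.0002
side 90 s0,z0 [0.4676 0.0783] s range [0.4759 0.5329]
side 199 s0,z0 [0.5078 0.0319] s range [0.476  0.5348]
```

>>> {"fn": "send_rows", "kwargs": {
  "rows": "0.003 0.001 0.005 0;0.003 0.001 0.005 0"
}}

```text
clock: 28.38
tool_pos: [0.5246, -0.117, 0.0389]
eef_rot: [-0.057, 0.998, -0.0, -0.0]
contact_force: [0.3, -0.0, -0.8]
opening: 0.783
finger_force: 25.0
```

>>> {"fn": "send_rows", "kwargs": {
  "rows": "0 0 0.004 0;0 0 0.004 0"
}}

```text
clock: 28.55
tool_pos: [0.5254, -0.117, 0.0385]
eef_rot: [-0.057, 0.998, -0.0, 0.001]
contact_force: [-0.4, -0.7, 6.5]
opening: 0.782
finger_force: 25.0
```

The brush is on the floor (6.5 N). Ease the load, open slightly and check.

>>> {"fn": "send_rows", "kwargs": {
  "rows": "0 0 -0.003 0;0 0 -0.003 0;0 0 -0.003 0"
}}

```text
clock: 28.8
tool_pos: [0.5248, -0.117, 0.0386]
eef_rot: [-0.057, 0.998, -0.0, 0.0]
contact_force: [0.7, 0.3, 0.6]
opening: 0.782
finger_force: 25.0
```

>>> {"fn": "send_rows", "kwargs": {
  "rows": "0 0 0 0;0 0 0 0;0 0 0 0;0 0 0 0",
  "jaw": -0.76
}}

```text
clock: 29.13
tool_pos: [0.5247, -0.117, 0.0386]
eef_rot: [-0.057, 0.998, 0.0, -0.0]
contact_force: [-0.5, -0.3, 0.2]
opening: 0.877
finger_force: 0.0
```

>>> {"fn": "send_rows", "kwargs": {
  "rows": "0 0 -0.03 0;0 0 -0.08 0;0 0 -0.15 0;0 0 -0.25 0;0 0 -0.35 0;0 0 -0.35 0"
}}

```text
clock: 29.63
tool_pos: [0.5281, -0.1159, 0.1492]
eef_rot: [-0.058, 0.998, -0.0, 0.005]
contact_force: [1.1, 0.2, -0.3]
opening: 0.877
finger_force: 0.0
```

>>> {"fn": "send_rows", "kwargs": {
  "rows": "0.15 0 0 0;0.3 0 0 0;0.45 0 0 0;0.45 0 0 0;0.45 0 0 0"
}}

```text
clock: 30.05
tool_pos: [0.3862, -0.1337, 0.1436]
eef_rot: [-0.057, 0.998, -0.001, -0.002]
contact_force: [0.6, 0.4, -0.5]
opening: 0.883
finger_force: 0.0
```

```bash
python3 -c "
from h import *
trough('side',lo=.45,hi=.56)
for n in ('scene','side'):
    p,d,c=snap(n); X=cloud(d,c); s=X[...,:2]@N-.508; t=X[...,:2]@U+.1765; z=X[...,2]
    k=(abs(s)<.03)&(abs(t)<.045)&(z>.066)&(z<.12)
    for lo,hi in ((.066,.08),(.08,.1)):
        m=k&(z>lo)&(z<hi); print(n,lo,m.sum(),'s',(1e3*np.percentile(s[m],[1,50,99])).round(1),'t',(1e3*np.percentile(t[m],[1,99])).round(1),'z',z[m].max().round(4), 'yaw',np.degrees(np.arctan(np.polyfit(t[m],s[m],1)[0])).round(1))
    o=(abs(s)<.036)&(abs(t)<.035); a=np.degrees(np.arctan2(s,z-.032)); rr=np.hypot(s,z-.032); o&=(rr>.029)&(rr<.034)
    print(' rim near',np.sort(a[o&(a<0)])[-4:].round(1),'far',np.sort(a[o&(a>0)])[:4].round(1))
for nm,xy in (('jar',(.438,-.3)),('rock',(.39,.15)),('pot',(.537,-.504))): print(nm); obj(['scene','side'],xy,.05,.008,.075)
p,d,c=snap('side'); q,_,_=snap('scene')
cv2.imwrite('pics/end.png',np.hstack([cv2.resize(p[120:240,180:300],(400,400)),cv2.resize(q[120:250,160:290],(400,400))])[:,:,::-1])"
```

```text
side 152 s0,z0 [0.5071 0.0322] s range [0.4753 0.535 ]
side 202 s0,z0 [0.507  0.0322] s range [0.4754 0.5361]Traceback (most recent call last):
  File "<string>", line 8, in <module>
    m=k&(z>lo)&(z<hi); print(n,lo,m.sum(),'s',(1e3*np.percentile(s[m],[1,50,99])).round(1),'t',(1e3*np.percentile(t[m],[1,99])).round(1),'z',z[m].max().round(4), 'yaw',np.degrees(np.arctan(np.polyfit(t[m],s[m],1)[0])).round(1))
                                                   ~~~~~~~~~~~~~^^^^^^^^^^^^^^^^
    return _quantile_unchecked(
        a, q, axis, out, overwrite_input, method, keepdims, weights)
    return _ureduce(a,
                    func=_quantile_ureduce_func,
    ...<5 lines>...
                    overwrite_input=overwrite_input,
                    method=method)
    r = func(a, **kwargs)
    result = _quantile(arr,
                       quantiles=q,
    ...<2 lines>...
                       out=out,
                       weights=wgt)
    slices_having_nans = np.isnan(arr[-1, ...])
                                  ~~~^^^^^^^^^
IndexError: index -1 is out of bounds for axis 0 with size 0
```

```bash
python3 -c "
from h import *
for n in ('side','scene'):
    p,d,c=snap(n); X=cloud(d,c); s=X[...,:2]@N-.5075; t=X[...,:2]@U+.1765; z=X[...,2]
    k=(abs(s)<.03)&(abs(t)<.045)
    for lo,hi in ((.06,.08),(.08,.1)):
        m=k&(z>lo)&(z<hi)
        if m.sum()>5: print(n,lo,m.sum(),'s',(1e3*np.percentile(s[m],[1,50,99])).round(1),'t',(1e3*np.percentile(t[m],[1,99])).round(1),'z',z[m].max().round(4), 'yaw',np.degrees(np.arctan(np.polyfit(t[m],s[m],1)[0])).round(1))
    o=(abs(s)<.036)&(abs(t)<.035); a=np.degrees(np.arctan2(s,z-.032)); rr=np.hypot(s,z-.032); o&=(rr>.029)&(rr<.034)
    print(' rim near',np.sort(a[o&(a<0)])[-4:].round(1),'far',np.sort(a[o&(a>0)])[:4].round(1))
for nm,xy in (('jar',(.438,-.3)),('rock',(.39,.15)),('pot',(.537,-.504))): print(nm); obj(['scene','side'],xy,.05,.008,.075)
p,d,c=snap('side'); q,_,_=snap('scene')
cv2.imwrite('pics/end.png',np.hstack([cv2.resize(p[120:240,180:300],(400,400)),cv2.resize(q[120:250,160:290],(400,400))])[:,:,::-1])"
```

```text
side 0.06 49 s [-14.7  -3.5  12.3] t [-44.4  44.7] z 0.0795 yaw 2.6
side 0.08 97 s [-5.9 -0.7  5.4] t [-31.3  34.9] z 0.0901 yaw -0.4
 rim near [-4.8 -3.5 -1.2 -1. ] far [39.1 39.7 40.1 40.6]
scene 0.06 17 s [ 2.4  6.4 13.3] t [-44.6  44. ] z 0.0643 yaw -1.2
 rim near [] far [6.5 8.6 8.6 8.8]
jar
scene 223 c 439.7 -301.6 size 49.6 48.8 long axis deg 161.4 zmax 0.071
side 9 c 450.4 -317.2 size 12.8 8.6 long axis deg 107.8 zmax 0.066
rock
scene 80 c 400.2 149.0 size 44.9 29.6 long axis deg 65.3 zmax 0.047
side 366 c 388.7 150.4 size 50.2 34.9 long axis deg 39.7 zmax 0.049
pot
scene 265 c 537.8 -497.6 size 64.6 62.8 long axis deg 170.2 zmax 0.058
side 230 c 546.2 -488.0 size 68.1 44.7 long axis deg 124.1 zmax 0.058
```

View pics/end.png

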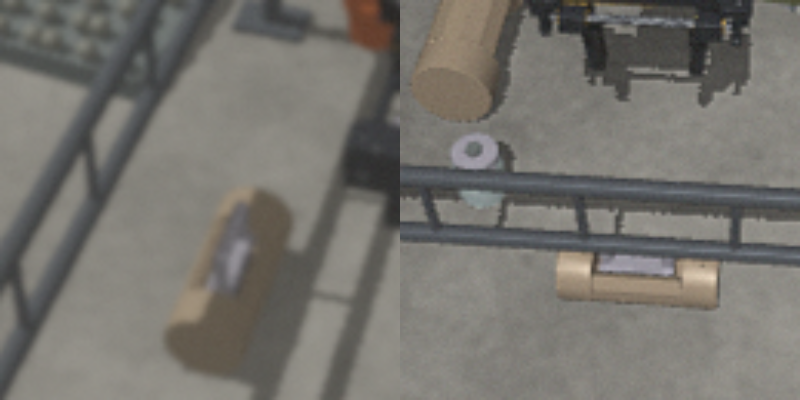

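The brush stands on its bristles in the trough, lengthwise and centred, with its bar top at 0.09 m. The trough's far rim is at +40°, so the mouth is level to about 1°. The jar, rock and pot are where they were.

```bash
python3 -c "
from plant import finish_job
print(finish_job())"
```

```text
the job is handed in; nothing more can be done
None
```

I rolled the trough out from under the rail with its mouth facing up to within about 1°, stood the brush lengthwise on its bristles inside, and handed the job in at about 30 s; the jar, rock and flowerpot measured unmoved, while the paint brush was never approached but not re-measured.

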